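# Lock the end stop and hold a sash offcut in the corner of the glazing jig

## Robot

A 7-joint arm with a two-finger parallel gripper is mounted at the origin on the work surface. World frame = base frame: x ahead of the robot, y to its left, z up, the work surface at z = 0. Lengths are in m, angles in rad, forces in N, time in s.
With the tool pointing down it reaches from about 0.425 to 0.95 m from the base axis. Payload 16.7 kg.
Tool frame: the origin (TCP) lies at the very end of the fingers, on their centre line; the grasp point (between the pads) lies 19 mm behind it (robot.grip_depth is the distance from the TCP to the grasp point, in m); z points along the fingers, y is the direction in which the jaws open and shut (so a half turn about z gives the same grasp; the last joint's range is limited). The gripper opens to 94 mm and grips with 3 to 60 N. Pads are 16 mm wide; open, the fingers measure 119 mm over their backs; the gripper's body (75 mm by 177 mm) begins 78 mm behind the grasp point.
Start: joints at [1.113, 0.426, 0.074, 1.606, -0.034, 1.111, -0.067], TCP at [0.205, -0.643, 0.205] pointing down, gripper open.
Joint ranges: [-2.85, 2.85], [-0.5, 2.14], [-1.23, 1.37], [0.21, 2.46], [-1.02, 4.16], [0.16, 2.05], [-2.73, 2.73]. Speed limits (rad/s): [1.89, 1.89, 2.39, 2.39, 3.01, 3.01, 3.01].

## Interface

Orientations are given as a unit quaternion [x, y, z, w].
In Python, from station import robot, hand, kinematics, vision gives the robot as it stands. Calls block until the motion is done:
- robot.reach(position, orientation): joint-space move of the TCP to a pose.
- robot.line_to(position, feed=0.15, frame=None): straight line of the TCP; frame=None keeps the orientation; feed is the mean speed in m/s.
- robot.movej(angles): joint-space move.
- hand.grip(opening, grip_force=None): finger opening in m; grip_force is the grip in N (None keeps the last); returns when the fingers have stopped.
- robot.pause(seconds).
- kinematics.ik(position, orientation): joint angles nearest the present ones, or None.
- robot.sense(): the state.
- vision.capture(name): name is "side" or "top"; returns a dict with "color" (384x512x3 uint8, red, green, blue), "z_map" (384x512 float32, m along the optical axis (not along the pixel's ray), 0 where there is no reading), "K" (3x3 intrinsics, pixels), "rvec" (rotation vector, rad) and "tvec" (3), from world to camera coordinates, as OpenCV has them. Camera axes: x right, y down, z forward; pixel columns grow to the right and rows downward; lengths in m; the calibration is good to about 2 mm. A picture is of the moment at which its call begins.
A pose or a line that the arm cannot do raises robot.Unreachable and nothing moves.
- robot.close_job(): hands the job in, once; it reports no verdict.
The state is a dict: "time": time; "joint_pos": joint angles; "qd": joint speeds; "effort": joint torques, N m; "tool_pos": TCP position; "tcp_rot": TCP orientation; "contact_force": force on the tool from outside, world axes, zero at the start; "moment": the same for the moment, N m; "width": finger opening in m.
Only numpy, scipy, OpenCV 4.12 (cv2) and the standard library are available. Lean on these libraries where they do the work, as an engineer would, in place of code of your own. Each camera call takes 0.05 s, during which the arm holds its last target. There are 200 camera calls.

## Task

Lock the jig's end stop by pushing the headed steel pin from the wooden rack down through the fork and lug holes until its collar sits fully home. Then bring the rebated wooden offcut, upright, into the corner of the jig with its tall flat side along the fence and one end butted against the stop, and press it firmly with one diagonal push: against the fence and down on the table with roughly a kilogram's push each, and still clearly, if less hard, endwise against the stop. Finish while still holding it pressed there (do not let go), and leave the other things on the bench where they are.

Things in the scene. Friction and masses are not known exactly. Their poses are not given: they have to be found in the camera images.
- fence: dark wooden batten fixed to the black table (top at height 0; the white paper there has no thickness), 40 (x) x 300 (y) x 26 (z) mm. Origin: centre of its underside. Its own y runs along its length; its straight working face is the -x side (towards the robot), 20 mm from the origin. It lies roughly across the robot's view, at any yaw within about 0.25 rad
- stop_base: fixed steel fork in front of the fence's +y end: two level plates 30 (x) x 50 (y) x 6 mm, undersides at heights 6 and 20 mm, vertical 12.5 mm holes, solid root 26 mm tall at +y. Axes as the fence's. Origin: holes' axis at table height, (-45, +115, 0) mm in the fence's frame. Carries the stop: dark wooden block 50 (x) x 40 (y) x 26 mm; its steel lug (6 mm, 12.5 mm hole) lies between the plates
- stop (a joint): slide of the stop block along the fence, m: 0 as it starts (holes in line), growing to 0.009 as it is pushed away along the fence's +y. Only light friction (about 1.5 N) holds it until the pin is in; with the pin it has about 2.5 mm of play
- lock_hole (a point): centre of the hole's mouth in the top of the upper fork plate, 26 mm above the table; z up
- stop_face (a point): centre of the stop's face that looks along the fence's -y, 13 mm above the table; the offcut's end goes against this face. At joint 0 it lies at (-45, +50, 13) mm in the fence's frame
- pin: loose steel clevis pin, 50 mm tall, about 60 g, standing head up in the middle hole of the wooden rack. Origin: its foot (tip), z up along the pin. Shank 10 mm diameter with chamfered foot, 24 mm long; then a collar 26 mm diameter, 4 mm thick (24 to 28 mm above the foot); then a round head 20 mm diameter to grip, 28 to 50 mm above the foot
- pin_seat (a point): centre of the underside of the pin's collar, 24 mm above its foot; seated when it lies on the mouth of the lock hole
- pin_rack: fixed wooden block 70 x 110 x 30 mm with three 14 mm holes in a row along its y; the pin's collar rests on its top at 30 mm height. Origin: centre of its underside
- offcut: loose light-wood sash offcut 44 (x) x 110 (y) x 70 (z) mm, 0.12 to 0.25 kg. Origin: centre of underside. Foot 44 mm wide, 32 tall; on it a web 24 mm thick (x -2 to +22, height 32 to 70, full length). Tall flat side: +x, goes to the fence; rebate on -x. Starts upright before the fence, yaw within 0.4 rad of the fence's. In the corner its origin is at (-42, -5, 0) mm in the fence's frame
- web_top (a point): centre of the top of the offcut's web, 10 mm to the +x side of its origin, 70 mm above its underside
- nail_tin: bystander: loose aluminium cup, 68 mm wide, 70 mm tall, origin under its centre, beyond the pin rack
- hammer: bystander: loose hammer 270 mm long, lying at the left side of the bench
- glass_stack: bystander: loose stack of three glass pieces, about 80 x 110 x 12 mm, lying beyond the fence
- came_strip: bystander: loose strip of lead came, 10 x 280 x 6 mm, lying just beyond the fence and along it
- plain_scrap: bystander: loose plain wooden scrap 50 x 60 x 24 mm without a rebate, lying on the robot's side of the stop
There are look-alikes about, which are no part of the job. Leave any orange look-alike of the offcut alone.

How it is judged:
On the way:
1. the pin is fully home in the fork and lug, with the stop still at its place (distance between pin_seat and lock_hole below 0.004 m and angle between pin's own z axis and vertical below 0.1 rad and value of joint stop below 0.005 m), for 0.2 s.
At the end, for the whole second after the job is handed in: Pin home (4 mm), upright, not touched; stop slid under 5 mm; offcut upright on the table (0.06 rad), along the fence (0.06 rad, flat side within 5 mm), end within about 5 mm of the stop, and still pressed: over 4 N on the fence, 5 N on the table, 1.5 N on the stop, all through the last second (all of step 1 and contact force between the fingers and pin below 0.1 N and contact force between offcut and fence above 4 N and contact force between offcut and table above 5 N and contact force between offcut and stop_base above 1.5 N and angle between the y axis of offcut and the y axis of fence, either way round below 0.06 rad and angle between offcut's own z axis and vertical below 0.06 rad and height (world z) of offcut below 0.004 m and x of web_top in the frame of fence between -0.037 and -0.027 m and y of offcut in the frame of fence between -0.009 and 0.003 m and linear speed of offcut below 0.01 m/s); the arm keeps its last pose, push and grip.
It fails at once if a bystander is moved more than 30 mm (distance of any of nail_tin, hammer, glass_stack, came_strip, plain_scrap from where it was at the start of the episode above 0.03 m).
It also fails if it takes over 72 s, if anything falls off the work surface, if the arm or the gripper's body presses on something with over 40 N, if the wrist force passes 120 N, or if a joint passes its speed limit or range.

## Working session

There is one attempt and no reset: what is moved stays moved. The work goes in short steps, each a Python script; the robot and the scene stay as the last script left them, time stands still between calls to the robot, and variables do not carry over. Pictures are saved under pics/ and viewed, about 8 in all and at most 12, crops included, and the job is handed in when it is done.

```bash
mkdir -p pics; ls; cat > h.py <<'E'
import numpy as np, cv2, pickle
from station import robot, hand, kinematics, vision
def snap(n,tag):
    c=vision.capture(n); pickle.dump(c,open(f'{tag}.pkl','wb'))
    cv2.imwrite(f'pics/{tag}.png',cv2.cvtColor(c['color'],cv2.COLOR_RGB2BGR)); return c
def world(c):
    R=cv2.Rodrigues(np.array(c['rvec'],float))[0]; t=np.array(c['tvec'],float).ravel(); K=np.array(c['K'])
    z=c['z_map']; v,u=np.mgrid[:z.shape[0],:z.shape[1]]
    p=np.stack([(u-K[0,2])/K[0,0]*z,(v-K[1,2])/K[1,1]*z,z],-1)
    return (p-t)@R
def ray(c,u,v,h):
    R=cv2.Rodrigues(np.array(c['rvec'],float))[0]; t=np.array(c['tvec'],float).ravel(); K=np.array(c['K'])
    d=R.T@np.array([(u-K[0,2])/K[0,0],(v-K[1,2])/K[1,1],1]); o=-R.T@t
    return o+d*(h-o[2])/d[2]
E
python3 - <<'E'
from h import *
for n in('top','side'):
    c=snap(n,n+'0'); w=world(c); print(n,c['K'],c['rvec'],c['tvec'],w[192,256],ray(c,256,192,0))
a=[cv2.imread(f'pics/{n}0.png') for n in('top','side')]
cv2.imwrite('pics/both.png',cv2.resize(a[0],(800,600),interpolation=cv2.INTER_CUBIC))
print(robot.sense())
E
```

```text
pics
top [[421.92575984   0.         250.24056472]
 [  0.         421.92575984 194.6877748 ]
 [  0.           0.           1.        ]] [ 2.12589092 -2.1606581   0.11277491] [0.03871138 0.56938105 1.25991899] [0.58270407 0.01195481 0.00241516] [0.58303338 0.01197728 0.        ]
side [[349.23987357   0.         259.63863235]
 [  0.         349.23987357 190.82001304]
 [  0.           0.           1.        ]] [ 2.08546475 -0.26710579  0.15514499] [-0.52949318  0.14028018  0.80077916] [0.54078458 0.01238579 0.07285611] [0.57075044 0.13269206 0.        ]
{'time': 0.1, 'joint_pos': array([ 1.11253779,  0.42664134,  0.07388443,  1.60653568, -0.03408502,
        1.11083361, -0.06706091]), 'qd': array([-2.97707262e-04, -2.10789987e-03,  1.25768662e-03, -9.68413619e-04,
        1.92627265e-04,  5.32500147e-04, -4.88609851e-05]), 'effort': array([ 5.47029762e-03, -9.37478971e+01,  3.67590331e+00, -4.55047917e+01,
       -4.86142456e-02,  1.67429389e-02,  1.02860017e-04]), 'tool_pos': array([ 0.20494296, -0.64271219,  0.20486859]), 'tcp_rot': array([ 9.88108101e-01,  1.53759701e-01, -1.40624754e-04, -5.61701500e-04]), 'contact_force': array([-0.4094886 , -0.54981424, -0.2931298 ]), 'moment': array([ 0.0407984 , -0.04138049,  0.01508931]), 'width': 0.09379595608858034}
```

View pics/both.png

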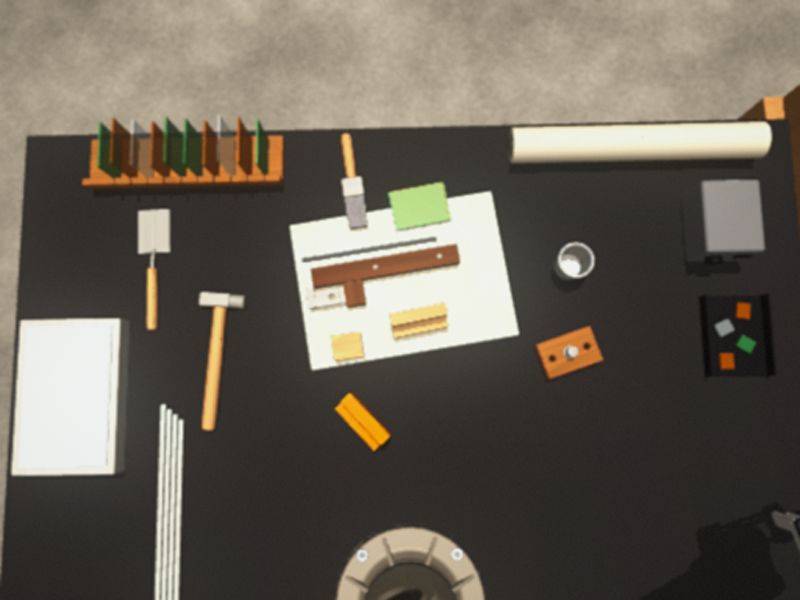

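View pics/side0.png

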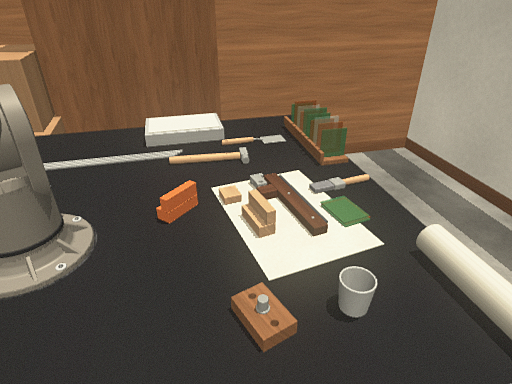

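Top view (800 px scale): the fence runs (312,275)–(459,255), the fork is at (325,297), the offcut at (419,321), the plain scrap at (347,347), and the pin in its rack at (571,351). The orange look-alike is at (362,422). Next I'll measure with depth.

```bash
python3 - <<'E'
from h import *
c=pickle.load(open('top0.pkl','rb')); w=world(c); s=.64
def comp(name,box,lo,hi):
    x0,y0,x1,y1=[int(b*s) for b in box]; P=w[y0:y1,x0:x1].reshape(-1,3)
    m=(P[:,2]>lo)&(P[:,2]<hi); Q=P[m]
    r=cv2.minAreaRect((Q[:,:2]*1000).astype(np.float32)); print(name,len(Q),'z',np.median(Q[:,2]).round(4),'rect',np.round(r[0],1),np.round(r[1],1),round(r[2],2),'mean',Q.mean(0).round(4)); return Q
paper=w[int(340*s):int(350*s),int(420*s):int(500*s)]; print('paper z',np.median(paper[...,2]))
comp('fence',(306,240,466,285),.015,.035)
comp('web',(380,295,455,345),.055,.08)
comp('foot+web',(380,295,455,345),.015,.08)
comp('fork+stop',(300,275,370,312),.013,.035)
comp('scrap',(325,325,370,365),.012,.035)
comp('rack',(525,320,612,385),.02,.038)
comp('head',(525,320,612,385),.045,.08)
comp('orange',(330,385,395,455),.015,.08)
im=cv2.imread('pics/top0.png')
a=cv2.resize(im[155:240,190:300],None,fx=7,fy=7,interpolation=cv2.INTER_CUBIC)
cv2.imwrite('pics/crop1.png',a)
for n in [(365,225,'pinhead')]: pass
E
```

```text
paper z 0.000219326392545149
fence 1256 z 0.0265 rect [647.7  40.1] [ 50.2 299.6] 8.78 mean [0.6509 0.04   0.0263]
web 311 z 0.07 rect [547.5 -22.9] [ 24.5 109.7] 10.73 mean [ 0.5469 -0.0232  0.0698]
foot+web 582 z 0.0657 rect [537.6 -24.8] [ 44.5 109.9] 10.73 mean [ 0.5373 -0.0249  0.0525]
fork+stop 651 z 0.0262 rect [600.  137.8] [121.7  65.3] 89.05 mean [0.6017 0.1374 0.0257]
scrap 318 z 0.0242 rect [492.  118.3] [50.2 60. ] 7.57 mean [0.4918 0.1181 0.0242]
rack 787 z 0.03 rect [ 472.1 -315.7] [ 69.9 111.4] 18.38 mean [ 0.4718 -0.3152  0.0299]
head 38 z 0.0556 rect [ 471.6 -315.7] [17.9 15.3] 89.42 mean [ 0.4717 -0.315   0.0554]
orange 552 z 0.0673 rect [344.5  88.1] [109.6  44.3] 43.15 mean [0.346  0.0864 0.0544]
```

View pics/crop1.png

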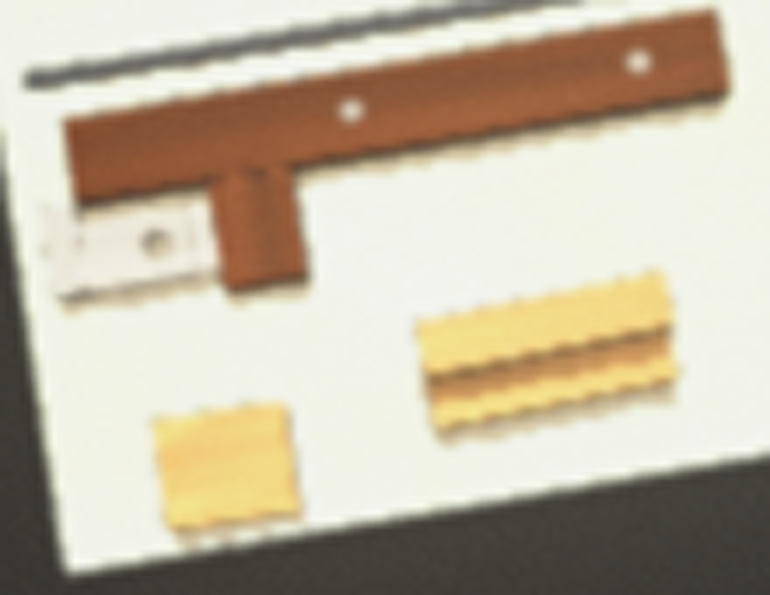

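The crop shows fence corners near (66,118), (78,197), (715,10) and (727,95), with the fork hole at (157,240). The offcut's web faces the fence and its rebate faces the robot. Next is a precise fence fit.

```bash
python3 - <<'E'
from h import *
c=pickle.load(open('top0.pkl','rb')); w=world(c)
px=lambda x,y:(190+(x+.5)/7-.5,155+(y+.5)/7-.5)
for n,p in dict(TL=(66,118),BL=(78,197),TR=(715,10),BR=(727,95),hole=(157,240)).items(): print(n,ray(c,*px(*p),.026).round(4))
hsv=cv2.cvtColor(c['color'],cv2.COLOR_RGB2HSV)
# fence pixels: depth 26mm, brown, then robust split from stop via initial frame
th=np.deg2rad(8.8)
for it in range(6):
    ex=np.array([np.cos(th),np.sin(th)]); ey=np.array([-np.sin(th),np.cos(th)])
    if it==0: o=np.array([.651,.040])
    P=w[140:200,185:310]; m=(P[...,2]>.018)&(P[...,2]<.034); Q=P[m][:,:2]
    l=(Q-o)@np.c_[ex,ey]
    # far edge & near edge as function of y
    a=[];b=[]
    for y in np.arange(-.14,.145,.006):
        k=abs(l[:,1]-y)<.003; 
        k&=l[:,0]>-.03
        if k.sum()<3: continue
        a.append((y,l[k,0].max())); 
        if y<.0: b.append((y,l[k,0].min()))
    a=np.array(a);b=np.array(b)
    th_=np.polyfit(*a.T,1); k=abs(l[:,0])<.015
    yc=(l[k,1].max()+l[k,1].min())/2; 
    xs=(np.median(a[:,1])+np.median(b[:,1]))/2
    o=o+ex*xs+ey*yc; th=th-np.arctan(th_[0])
    print(o.round(4),np.rad2deg(th).round(2),np.polyfit(*b.T,1),np.median(a[:,1])-np.median(b[:,1]),l[k,1].max()-l[k,1].min())
k=(abs(l[:,0]+.045)<.02)&(l[:,1]>.03); print('stop face y',l[k,1].min(),'holes',o-.045*ex+.115*ey)
E
```

```text
TL [0.6477 0.1892 0.026 ]
BL [0.6119 0.1838 0.026 ]
TR [ 0.6912 -0.1019  0.026 ]
BR [ 0.6525 -0.1062  0.026 ]
hole [0.5918 0.1486 0.026 ]
[0.6517 0.0407] 6.35 [-0.00119646 -0.01866919] 0.039075243998487316 0.29962798594702444
[0.654  0.0412] 5.6 [-0.0441479  -0.01949688] 0.03727646719380218 0.2992497295480649
[0.6549 0.0412] 5.58 [-0.05744265 -0.02183471] 0.03710987724991796 0.29924519788894155
[0.6549 0.0412] 5.58 [-0.05790383 -0.02266076] 0.037103870456849083 0.2992440993020955
[0.6549 0.0412] 5.58 [-0.05790428 -0.02269003] 0.03710386455620944 0.2992440981920722
[0.6549 0.0412] 5.58 [-0.05790428 -0.02269005] 0.03710386455041756 0.29924409819098263
stop face y 0.03837958773114544 holes [0.59892659 0.15130566]
```

```bash
python3 - <<'E'
from h import *
c=pickle.load(open('top0.pkl','rb')); w=world(c)
P=w[150:186,195:298]; m=(P[...,2]>.02)&(P[...,2]<.034); Q=P[m][:,:2]
th=np.deg2rad(8.6); o=np.array([.651,.0405])
for it in range(5):
    ex=np.array([np.cos(th),np.sin(th)]); ey=np.array([-np.sin(th),np.cos(th)])
    l=(Q-o)@np.c_[ex,ey]; a=[];b=[]
    for y in np.arange(-.14,.145,.007):
        k=(abs(l[:,1]-y)<.0035)&(abs(l[:,0])<.026)
        a.append((y,l[k,0].max()))
        if y<.03: b.append((y,l[k,0].min()))
    a=np.array(a);b=np.array(b)
    pa,pb=np.polyfit(*a.T,1),np.polyfit(*b.T,1)
    k=abs(l[:,0])<.015; yc=(l[k,1].max()+l[k,1].min())/2
    o=o+ex*(pa[1]+pb[1])/2+ey*yc; th-=np.arctan((pa[0]+pb[0])/2)
    print(o.round(4),np.rad2deg(th).round(2),pa,pb)
Q=w[170:205,190:245]; Q=Q[(Q[...,2]>.016)&(Q[...,2]<.034)][:,:2]
l=(Q-o)@np.c_[ex,ey]
k=l[:,0]<-.025; s=l[k]; print('fork+stop y',s[:,1].min(),s[:,1].max(),'x min fork',np.sort(s[s[:,1]>.1][:,0])[:5],'stop',np.sort(s[s[:,1]<.085][:,0])[:5])
h=np.array([.5918,.1486]); print('hole px local',(h-o)@np.c_[ex,ey],'pred',o-.045*ex+.115*ey)
im=cv2.imread('pics/top0.png'); S=16
# draw predicted hole/fence onto crop
K=np.array(c['K'])
def pr(x,y,z):
    g=o+ex*x+ey*y; p=cv2.projectPoints(np.array([[g[0],g[1],z]]),np.array(c['rvec'],float),np.array(c['tvec'],float),K,None)[0][0,0]
    return tuple(int(v) for v in ((p-[190,162]+.5)*S-.5))
A=cv2.resize(im[162:200,190:240],None,fx=S,fy=S,interpolation=cv2.INTER_CUBIC)
for q in range(24):
    t=q*np.pi/12; cv2.circle(A,pr(-.045+.00625*np.cos(t),.115+.00625*np.sin(t),.026),2,(0,0,255),-1)
for a_,b_ in [((-.02,-.15),(-.02,.15)),((-.06,.09),(-.06,.14)),((-.03,.09),(-.03,.14)),((-.07,.05),(-.02,.05)),((-.07,.09),(-.02,.09)),((-.06,.14),(-.03,.14))]:
    cv2.line(A,pr(*a_,.026),pr(*b_,.026),(255,0,0),1)
cv2.imwrite('pics/crop2.png',A)
E
```

```text
[0.6517 0.0407] 8.77 [-0.00250802  0.01997326] [-0.00349254 -0.01858996]
[0.6517 0.0407] 8.77 [0.00048449 0.01928187] [-0.00048079 -0.01928338]
[0.6517 0.0407] 8.77 [0.00048264 0.01928263] [-0.00048265 -0.01928263]
[0.6517 0.0407] 8.77 [0.00048264 0.01928263] [-0.00048264 -0.01928263]
[0.6517 0.0407] 8.77 [0.00048264 0.01928263] [-0.00048264 -0.01928263]
fork+stop y 0.050023154681523144 0.16518815153921007 x min fork [-0.0596422  -0.05952271 -0.05945282 -0.05937312 -0.05928705] stop [-0.06989158 -0.06978288 -0.06952769 -0.0694587  -0.06912677]
hole px local [-0.04271359  0.11578286] pred [0.58965972 0.14747762]
```

View pics/crop2.png

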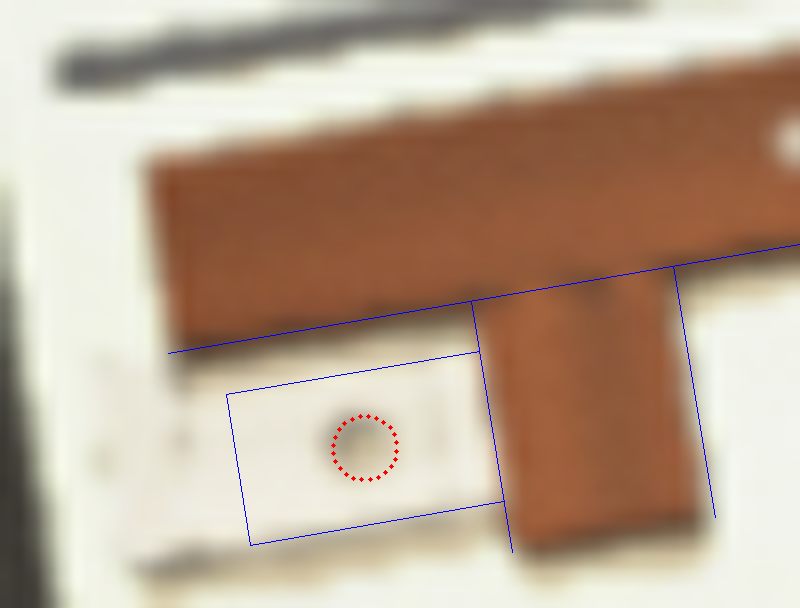

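The overlay fits the fence and stop to within about 1–1.5 mm, and the hole appears about 1 mm up-left of the prediction. I'll grip the pin twice, 90° apart, so it is centred in the hand.

```bash
cat >> h.py <<'E'
TH=np.deg2rad(8.77); O=np.array([.6517,.0407])
EX=np.array([np.cos(TH),np.sin(TH)]); EY=np.array([-np.sin(TH),np.cos(TH)])
def q(yaw): return [np.cos(yaw/2),np.sin(yaw/2),0.,0.]   # tool x at yaw, pointing down
def F(x,y,z): g=O+EX*x+EY*y; return [g[0],g[1],z]
def st(m=''):
    s=robot.sense(); print(m,round(s['time'],2),'tcp',np.round(s['tool_pos'],4),'F',np.round(s['contact_force'],2),'M',np.round(s['moment'],2),'w',round(s['width'],4)); return s
E
python3 - <<'E'
from h import *
for y in (TH,TH+np.pi/2,TH-np.pi/2):
    for p in ([.4717,-.3153,.037],F(-.045,.115,.03),F(-.03,-.005,.04)):
        j=kinematics.ik(p,q(y)); print(round(y,2),None if j is None else np.round(j,2))
E
```

```text
0.15 [ 0.52  0.46 -0.05  1.98  0.04  0.7  -0.97]
0.15 [ 0.05  0.58 -0.53  1.87  0.39  0.8  -2.1 ]
0.15 [ 0.12  0.55 -0.35  1.83  0.26  0.8  -1.79]
1.72 [ 0.75  0.48 -0.34  1.97  0.24  0.73  0.42]
1.72 [ 0.19  0.63 -0.72  1.86  0.54  0.86 -0.65]
1.72 [ 0.29  0.6  -0.6   1.82  0.44  0.85 -0.36]
-1.42 [ 0.28  0.47  0.25  1.99 -0.17  0.69 -2.35]
-1.42 [ 0.39  0.77 -1.03  1.85  0.79  1.    2.31]
-1.42 [-0.84  0.8   1.01  1.89 -0.84  0.95 -2.41]
```

```bash
python3 - <<'E'
from h import *
p=np.array([.4717,-.3153,0])
robot.reach(p+[0,0,.11],q(TH)); hand.grip(.045,20); st('above')
robot.line_to(p+[0,0,.038],feed=.12); st('down')
hand.grip(.0,8); st('g1')
hand.grip(.045); robot.line_to(p+[0,0,.062],feed=.12)
robot.reach(p+[0,0,.062],q(TH+np.pi/2)); robot.line_to(p+[0,0,.038],feed=.12)
hand.grip(.0,30); st('g2')
robot.line_to(p+[0,0,.12],feed=.15); st('up')
snap('side','s1')
robot.reach(F(-.045,.115,.085),q(TH+np.pi/2)); st('over')
c=snap('side','s2')
A=cv2.cvtColor(c['color'],cv2.COLOR_RGB2BGR)
cv2.imwrite('pics/s2c.png',cv2.resize(A[120:240,190:350],(800,600),interpolation=cv2.INTER_CUBIC))
E
```

```text
above 2.58 tcp [ 0.4717 -0.3153  0.11  ] F [ 0.32 -0.81 -1.2 ] M [-0.01 -0.04  0.01] w 0.0448
down 3.33 tcp [ 0.472  -0.3155  0.0384] F [-1.06 -0.34  1.04] M [-0.03 -0.01 -0.02] w 0.0455
g1 3.85 tcp [ 0.472  -0.3158  0.0384] F [-0.33 -2.66  4.91] M [-0.64  0.04  0.02] w 0.0197
g2 6.96 tcp [ 0.4718 -0.3156  0.0383] F [-0.82 -0.99  3.96] M [-0.18  0.08 -0.02] w 0.0191
up 7.66 tcp [ 0.4712 -0.3152  0.1193] F [-0.66 -0.1  -1.53] M [ 0.02 -0.06  0.02] w 0.0191
over 9.46 tcp [0.59   0.146  0.0849] F [-0.33 -0.24 -0.04] M [-0.06 -0.12  0.03] w 0.0194
```

View pics/s2c.png

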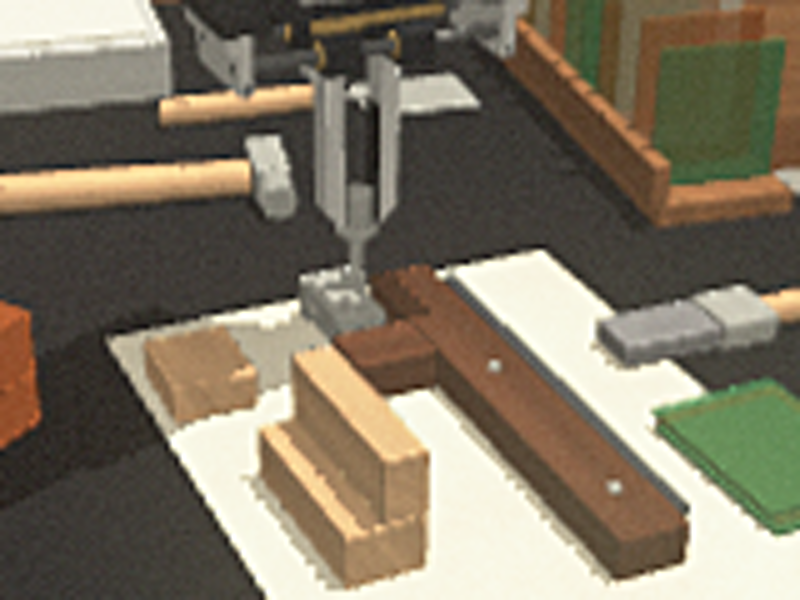

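The side crop shows the pin upright in the fingers, its foot at about (357,270), right over the fork. I'll lower it with force feedback.

```bash
python3 - <<'E'
from h import *
c=pickle.load(open('s2.pkl','rb'))
robot.line_to(F(-.045,.115,.060),feed=.08); robot.pause(.2); s=st('z60'); f0=s['contact_force']
z=.060
while z>.0335:
    z-=.002; robot.line_to(F(-.045,.115,z),feed=.04); s=robot.sense(); f=s['contact_force']-f0
    print(round(s['time'],2),round(z,4),np.round(s['tool_pos'],4),np.round(f,1))
    if f[2]>6: break
E
```

```text
z60 10.18 tcp [0.5899 0.1476 0.0603] F [ 0.44 -0.64 -0.68] M [-0.05 -0.13  0.03] w 0.0193
10.43 0.058 [0.5896 0.1475 0.058 ] [0.4 1.5 0. ]
10.68 0.056 [0.5896 0.1475 0.0558] [0.1 1.9 1.2]
10.93 0.054 [0.5896 0.1475 0.0538] [-0.9  1.4  0.3]
11.18 0.052 [0.5896 0.1475 0.0519] [-0.4  0.4 -0.3]
11.43 0.05 [0.5897 0.1474 0.0499] [-0.1  1.2  0.3]
11.68 0.048 [0.5896 0.1475 0.0479] [-1.4 -0.  -0.4]
11.93 0.046 [0.5896 0.1475 0.0459] [-0.3  0.3  0.7]
12.18 0.044 [0.5897 0.1475 0.0439] [-1.8  0.7  0.7]
12.43 0.042 [0.5897 0.1475 0.0419] [-0.5 -0.3 -0.1]
12.68 0.04 [0.5897 0.1475 0.0399] [-0.7  1.   0.6]
12.93 0.038 [0.5897 0.1475 0.0379] [-0.4  0.5  0.7]
13.18 0.036 [0.5897 0.1475 0.0359] [-0.7  1.2 -0.5]
13.43 0.034 [0.5897 0.1475 0.0342] [-3.4 -0.8  6. ]
```

The pin slid in at the first try and made contact at exactly the predicted seat height. I'll press it home, release and verify.

```bash
python3 - <<'E'
from h import *
robot.line_to(F(-.045,.115,.0325),feed=.03); st('press')
hand.grip(.045,20); st('open')
robot.line_to(F(-.045,.115,.11),feed=.2)
robot.reach(F(-.045,-.06,.16),q(TH+np.pi/2)); st('clear')
c=snap('top','t3'); d=snap('side','s3')
w=world(c)[165:200,190:235]; P=w[(w[...,2]>.040)&(w[...,2]<.075)]; print(len(P),'top z',np.median(P[:,2]),'ctr',P.mean(0),'fence fr',(P.mean(0)[:2]-O)@np.c_[EX,EY])
A=cv2.cvtColor(c['color'],cv2.COLOR_RGB2BGR)[140:225,185:300];B=cv2.cvtColor(d['color'],cv2.COLOR_RGB2BGR)[150:240,210:310]
A=cv2.resize(A,(400,296),interpolation=cv2.INTER_CUBIC);B=cv2.resize(B,(400,360),interpolation=cv2.INTER_CUBIC)
C=np.zeros((360,800,3),np.uint8);C[:296,:400]=A;C[:,400:]=B;cv2.imwrite('pics/chk.png',C)
E
```

```text
press 13.68 tcp [0.5897 0.1475 0.0336] F [-8.28 -3.19 21.02] M [-0.73  1.98 -0.05] w 0.0197
open 14.28 tcp [0.5897 0.1475 0.0324] F [0.8  0.81 0.39] M [-0.07 -0.1   0.03] w 0.0452
clear 15.57 tcp [ 0.6159 -0.0253  0.1592] F [-0.53  1.02 -0.27] M [-0.02 -0.08 -0.02] w 0.0449
35 top z 0.05195833428649932 ctr [0.59053537 0.14816469 0.05153561] fence fr [-0.04406455  0.11553392]
```

View pics/chk.png

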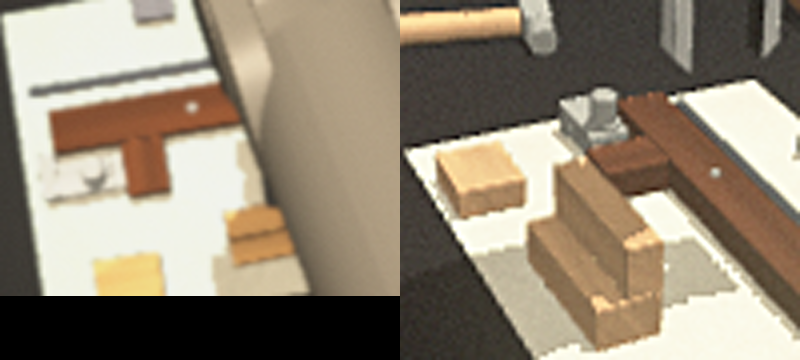

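The pin is seated: its head top measures 52.0 mm against an expected 52, and the fork hole is covered in the view at (95,178) and (602,105). Now I'll grip the offcut's web and bring it to just short of the corner.

```bash
python3 - <<'E'
from h import *
a=np.deg2rad(10.73)+np.pi/2; p=np.array([.5474,-.0230,0])
robot.reach(p+[0,0,.12],q(a)); hand.grip(.055,20)
robot.line_to(p+[0,0,.039],feed=.12); st('down')
hand.grip(0.,50); s=st('grip')
robot.line_to(p+[0,0,.044],feed=.08)
Q=q(TH+np.pi/2)
robot.line_to(F(-.040,-.013,.044),feed=.08,frame=Q); robot.pause(.2); s=st('near')
d=snap('side','s4')
B=cv2.cvtColor(d['color'],cv2.COLOR_RGB2BGR)[130:250,200:360]
cv2.imwrite('pics/near.png',cv2.resize(B,(800,600),interpolation=cv2.INTER_CUBIC))
E
```

```text
down 17.32 tcp [ 0.5478 -0.0229  0.0395] F [-0.79  0.19 -0.5 ] M [-0.05 -0.1  -0.06] w 0.0551
grip 17.91 tcp [ 0.5474 -0.0231  0.0391] F [-1.    0.16  4.41] M [-0.19  0.32 -0.01] w 0.0239
near 19.52 tcp [0.614  0.0214 0.0441] F [ 0.23 -0.15 -1.72] M [ 0.03 -0.08 -0.01] w 0.0238
```

View pics/near.png

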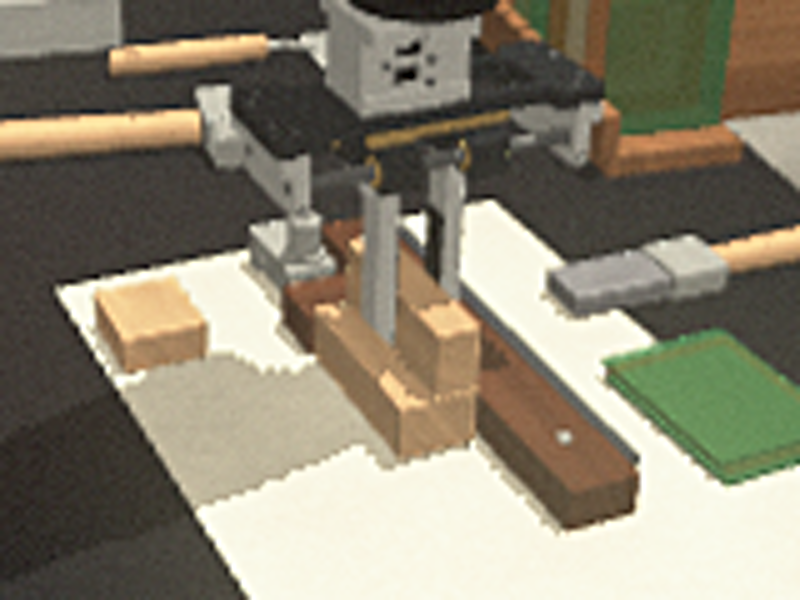

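The offcut is held upright just short of the corner: its flat side is near the fence at (480,330) and its far end near the stop at (330,260). Next is the guarded approach: stop contact first so the pin's play is taken up, then fence and table.

```bash
cat > press.py <<'E'
from h import *
def force(n=4):
    r=[]
    for _ in range(n): robot.pause(.04); r.append(robot.sense()['contact_force'])
    f=np.mean(r,0); return np.array([f[:2]@EX,f[:2]@EY,f[2]])
def loc():
    t=robot.sense()['tool_pos']; d=np.array(t[:2])-O; return np.array([d@EX,d@EY,t[2]])
E
python3 - <<'E'
from press import *
f0=force(8); np.save('f0.npy',f0); print('f0',f0.round(2))
c=np.array([-.040,-.013,.0405])
robot.line_to(F(*c),feed=.03); print('lowered',(force()-f0).round(1))
def go(ax,step,lim,n):
    for _ in range(n):
        c[ax]+=step; robot.line_to(F(*c),feed=.02); f=force(3)-f0
        if abs(f[ax])>lim: break
    print('axis',ax,c.round(4),loc().round(4),f.round(1),round(robot.sense()['time'],1))
go(0,.001,2.5,14)
c[0]-=.0007
go(1,.001,6,14)
np.save('c.npy',c)
E
```

```text
f0 [-0.16  0.16 -1.77]
lowered [ 0.5  0.  -0. ]
axis 0 [-0.033  -0.013   0.0405] [-0.0334 -0.013   0.0404] [-3.1 -0.2  1.6] 23.0
axis 1 [-0.0337 -0.001   0.0405] [-0.0337 -0.002   0.0406] [ 0.4 -8.1  2.4] 27.5
```

```bash
python3 - <<'E'
from press import *
f0=np.load('f0.npy'); c=np.load('c.npy'); tgt=np.array([-11,-8,11.])
for i in range(12):
    f=force(4)-f0; print(round(robot.sense()['time'],1),c.round(4),loc().round(4),f.round(1))
    e=f-tgt
    if (abs(e)<[1.5,2,1.5]).all(): break
    # push more (+x,+y,-z) when short of target; ~15 N/mm
    d=e/15000*.7; d=np.clip(d,-.0006,.0006)
    if abs(e[1])<2: d[1]=0
    c=c+d; robot.line_to(F(*c),feed=.02)
np.save('c.npy',c)
E
```

```text
27.6 [-0.0337 -0.001   0.0405] [-0.0337 -0.002   0.0406] [ 0.3 -7.8  2.4]
28.0 [-0.0332 -0.001   0.0401] [-0.0334 -0.0021  0.0401] [-0.9 -8.2  2.9]
28.5 [-0.0327 -0.001   0.0397] [-0.0333 -0.0021  0.0397] [-3.4 -7.7  4.7]
28.9 [-0.0323 -0.001   0.0394] [-0.0334 -0.0021  0.0393] [-5.2 -8.1  6. ]
29.3 [-0.0321 -0.001   0.0392] [-0.0333 -0.0022  0.0392] [-8.  -8.4  9.9]
29.7 [-0.0319 -0.001   0.0391] [-0.0333 -0.0022  0.0392] [-9.1 -9.1 11.6]
30.1 [-0.0318 -0.001   0.0392] [-0.0333 -0.0022  0.0392] [-9.7 -8.2 12.1]
```

Table contact at z = 0.0392 matches the grip height, but some of the vertical reading is friction at the fence and stop. I'll press down a bit more, let it settle and look.

```bash
python3 - <<'E'
from press import *
f0=np.load('f0.npy'); c=np.load('c.npy'); tgt=np.array([-11,-8,16.])
for i in range(6):
    f=force(4)-f0; e=f-tgt
    print(c.round(4),loc().round(4),f.round(1))
    if (abs(e)<[1.5,2.5,1.5]).all(): break
    d=np.clip(e/15000*.7,-.0005,.0005); d[1]=0
    c=c+d; robot.line_to(F(*c),feed=.02)
np.save('c.npy',c)
robot.pause(1.); print('settled',(force(6)-f0).round(1)); st()
t=snap('top','t5'); d=snap('side','s5')
# offcut web-side and pin checks from side depth
w=world(d); g=w[...,:2]-O; lx=g@EX; ly=g@EY
m=(abs(lx+.045)<.012)&(abs(ly-.115)<.014)&(w[...,2]>.040)&(w[...,2]<.08); print('pin head',m.sum(),np.percentile(w[m][:,2],95),lx[m].mean(),ly[m].mean())
m=(lx>-.048)&(lx<-.015)&(ly>-.07)&(ly<-.045)&(w[...,2]>.066)&(w[...,2]<.075); print('web top near end',m.sum(),'z',np.median(w[m][:,2]),'x',lx[m].min(),lx[m].max(),'ymin',ly[m].min())
B=cv2.cvtColor(d['color'],cv2.COLOR_RGB2BGR)[130:250,200:360]
cv2.imwrite('pics/fin.png',cv2.resize(B,(800,600),interpolation=cv2.INTER_CUBIC))
E
```

```text
[-0.0318 -0.001   0.0392] [-0.0333 -0.0021  0.0392] [-9.4 -7.8 12.1]
[-0.0318 -0.001   0.039 ] [-0.0333 -0.0021  0.0392] [-11.   -8.3  15. ]
settled [-11.6  -8.4  15.1]
 31.96 tcp [0.6191 0.0335 0.0392] F [-10.25  -9.48  13.86] M [-2.24  2.49  0.07] w 0.0235
pin head 39 0.05521335004421241 -0.04986544655143083 0.11003500102208826
web top near end 41 z 0.07134282849928156 x -0.04649584119302192 -0.023420897206191227 ymin -0.05939842163772524
```

View pics/fin.png

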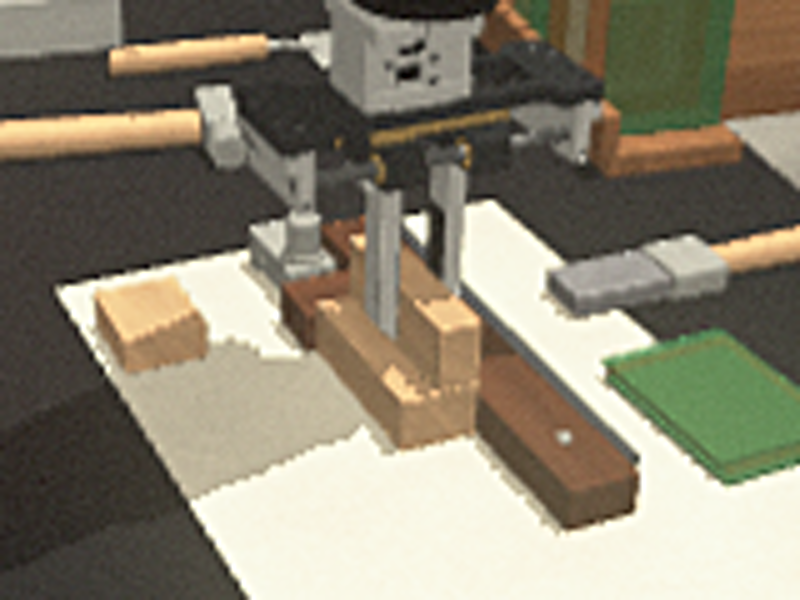

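The offcut sits upright in the corner with its flat side on the fence and its end at the stop, and the pin stands in the fork at (303,240). The side depth puts the pin head at 55 mm, so I'll compare that with the earlier frame from when it was known seated.

```bash
python3 - <<'E'
from h import *
for n in('s3','s4','s5'):
    d=pickle.load(open(n+'.pkl','rb')); w=world(d); g=w[...,:2]-O; lx=g@EX; ly=g@EY
    for nm,m in (('pin',(abs(lx+.048)<.016)&(abs(ly-.113)<.016)&(w[...,2]>.040)&(w[...,2]<.08)),('stoptop',(abs(lx+.055)<.012)&(ly>.052)&(ly<.088)&(w[...,2]>.02)&(w[...,2]<.036))):
        print(n,nm,m.sum(),np.percentile(w[m][:,2],[50,95]).round(4),'x',lx[m].mean().round(4),'y',ly[m].mean().round(4))
    m=(abs(w[...,2]-.013)<.008)&(lx<-.045)&(lx>-.085)&(ly>.03)&(ly<.07); print('  stop side ymin',ly[m].min() if m.any() else None)
A=[pickle.load(open(n+'.pkl','rb'))['color'][165:190,245:275] for n in('s3','s5')]
cv2.imwrite('pics/pins.png',cv2.cvtColor(cv2.resize(np.hstack(A),(780,325),interpolation=cv2.INTER_CUBIC),cv2.COLOR_RGB2BGR))
E
```

```text
s3 pin 41 [0.0509 0.0549] x -0.0486 y 0.1108
s3 stoptop 55 [0.0281 0.0294] x -0.0548 y 0.0688
  stop side ymin 0.046726456149405224
s4 pin 35 [0.0485 0.0547] x -0.0489 y 0.1087
s4 stoptop 45 [0.028  0.0299] x -0.0556 y 0.0728
  stop side ymin 0.033788749371466344
s5 pin 41 [0.0505 0.0552] x -0.0502 y 0.1103
s5 stoptop 40 [0.0282 0.0295] x -0.0556 y 0.0735
  stop side ymin 0.030091029569380753
```

View pics/pins.png

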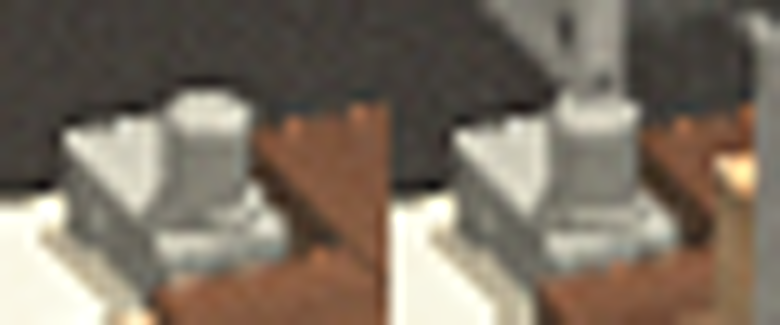

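The pin looks the same before and after: same height, upright and collar flat, so the offset is side-camera bias. The push is steady, so I'll hand in.

```bash
python3 - <<'E'
from press import *
print((force(5)-np.load('f0.npy')).round(1)); st()
robot.close_job()
st()
E
```

```text
[-11.3  -8.8  15.4]
 32.27 tcp [0.6192 0.0335 0.0392] F [ -9.93 -10.6   13.63] M [-2.26  2.47  0.04] w 0.0233
the job is handed in; nothing more can be done
the job is handed in; nothing more can be done
```

I locked the stop with the pin, pressed the offcut into the corner, and handed the job in at 32.3 s of the 72 s allowed, still gripping and pressing. No verdict was reported.

- **Pin:** I gripped it twice, 90° apart, to centre it in the hand, and it went in at the first try. From above, its head top measured 52.0 mm, which is the height expected with the collar home. After pressing the offcut, the pin looked unchanged in the side view, upright and with the fingers well clear.
- **Offcut:** I carried it by its web, touched the fence lightly and backed off, then pushed against the stop until the pin's play was taken up, and finally pressed on the fence and down. It stands upright with its flat side on the fence and its end at the stop.
- **Final push at the wrist:** about 11 N towards the fence, 9 N towards the stop and 15 N down, steady over more than a second. The downward 15 N includes some friction at the fence and stop, and friction may also take a little of the endwise push. So the forces on the table and stop themselves are estimates, though they should be well above the limits.
- **Checks that disagreed:**
  - The side camera's depth read the pin head about 3 mm too high, but it read the same before and after the offcut was pressed.
  - The fence contact came about 1 mm from where my measurement of the fence put it.
- **Bystanders:** I saw no movement in the side pictures. I did not measure their positions at the end.

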